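# Fish the folding rule out of the deposit box

## Robot

A 7-joint arm with a two-finger parallel gripper is mounted at the origin on a cart in front of the work surface, level with it; the furniture and walls round the work are solid. World frame = base frame: x ahead of the robot, y to its left, z up, the work surface at z = 0. Lengths are in m, angles in rad, forces in N, time in s.
With the tool pointing down it reaches from about 0.425 to 0.925 m from the base axis. Payload 6.8 kg.
Tool frame: the origin (TCP) lies at the very end of the fingers, on their centre line; the grasp point (between the pads) lies 19 mm behind it (r.tcp_to_grasp is the distance from the TCP to the grasp point, in m); z points along the fingers, y is the line along which they close (so a half turn about z gives the same grasp; the last joint's range is limited). The gripper opens to 85 mm and grips with 20 to 120 N. Pads are 22 mm wide; open, the fingers measure 114 mm over their backs; the gripper's body (76 mm by 85 mm) begins 54 mm behind the grasp point. The pads swing forward as they close: fully open they stand 13 mm farther back than shut.
Start: joints at [-0.108, 0.477, 0.022, 1.555, -0.011, 1.109, -0.083], TCP at [0.675, 0, 0.205] pointing down, gripper open.
Joint ranges: [-2.96, 2.96], [-0.34, 2.1], [-1.41, 1.46], [0.24, 2.44], [-1.37, 4.51], [0.17, 1.92], [-2.96, 2.96]. Speed limits (rad/s): [2.39, 2.39, 3.14, 3.14, 3.14, 3.14, 3.14].

## Interface

Orientations are given as a rotation vector (axis times angle).
In Python, from bench import r gives the robot as it stands.
- The arm moves only by the tool step_arm, never from a script. Its argument "moves" is a list of rows, each a list of 7 numbers: the shift along the tool's x, y, z in mm, then the turn, a rotation vector about the tool's x, y, z in rad, then the finger opening in mm, from 0 to 85.4. A call has 1 to 8 rows; each row is the pose to reach, as a shift and turn from the pose commanded when the call began, along the tool's axes at that moment; what a row does not reach only later rows make up. A row lasts 1/10 s, in which the tool goes at most 50 mm and 8.59 degrees, less where a joint would pass 70% of its speed; a pose out of reach is approached as far as the arm can. A call with a gripper value outside its range is refused whole. The fingers move at their own pace and stop on an object; "grip_force" is the grip in N (left out, the last holds). Time passes only in rows, so rows that repeat a pose let the fingers close. It gives the time, the measured TCP pose, the force, the opening and the grip force at its end, in the units of the state.
- r.get_obs(): the state, without advancing time (a new reading comes with each control period).
- r.grab_frame(name): name is "scene" or "side" or "wrist"; returns a dict with "image" (480x640x3 uint8, red, green, blue), "depth" (480x640 float32, m along the optical axis (not along the pixel's ray), 0 where there is no reading), "mtx" (3x3 intrinsics, pixels), "rvec" (rotation vector, rad) and "tvec" (3), from world to camera coordinates, as OpenCV has them. Camera axes: x right, y down, z forward; pixel columns grow to the right and rows downward; lengths in m; the calibration is good to about 2 mm. A picture is of the moment at which its call begins.
- r.hand_in(): hands the job in; it is judged then, once.
The state is a dict: "clock": time; "joints": joint angles; "qvel": joint speeds; "tau": joint torques, N m; "tcp_pos": TCP position; "orientation": TCP orientation; "contact_force": force on the tool from outside, world axes, zero at the start; "moment": the same for the moment, N m; "grip_width": finger opening in m; "gripper_force": force on a finger pad.
Only numpy, scipy, OpenCV 4.12 (cv2) and the standard library are available. Lean on these libraries where they do the work, as an engineer would, in place of code of your own. Each camera call takes 0.05 s, during which the arm holds its last target. There are 200 camera calls.

## Task

A long folding rule was left in the grey deposit box on the table. First switch off the box's alarm by pressing the three keys of the console right down, one at a time, from the largest to the smallest; then take hold of the rule through the hatch, tilt it and draw it out endways, and finish still holding it in the gripper, still and with its whole length at least 10 cm above the top of the box. Leave the stapler, the candle jar and the marker on the box where they are.

Things in the scene. Friction and masses are not known exactly. Their poses are not given: they have to be found in the camera images.
- deposit_box: Shallow grey steel box fixed to the table, 305 (x) x 160 (y) x 57 mm high; origin: centre of its underside. Its +x end, with the hatch, points to the robot's right (world -y) within 0.3 rad. Inside: x -147.5 to 147.5, y -75 to 75, floor at z 6 mm, with two rubber rests 12 mm wide across it at x -95 and 95, tops at z 14. Top plate from z 54 to 57, closed but for the hatch.
- hatch (a point): Centre of the open hatch in the top plate, at z 57 mm, 57.5 mm from the box's origin along its +x. The hatch is 150 mm along the box's x (from -17.5 to 132.5) and 130 mm along its y (from -65 to 65).
- folding_rule: Closed folding rule, pale wood slats with steel end caps: a rigid stick 250 (x) x 28 (y) x 14 mm, about 0.09 kg; origin: centre of its underside. It lies on the rests in the box, along the box's x within 0.05 rad, underside at z 14 mm, centre within 8 mm (x) and 15 mm (y) of the box's. Longer than the hatch's diagonal: it comes out only endways, +x end raised. Pinch it across its 28 mm width.
- rule_front (a point): Middle of the rule's +x end face, 125 mm from its centre; lies in the hatch.
- rule_tail (a point): Middle of the rule's -x end face, 125 mm from its centre; at the start the last 100 to 116 mm of the rule lie under the top plate.
- alarm_console: Low grey console fixed to the table right of the box, 75 (x) x 215 (y) x 24 mm high, origin: centre of its underside; yaw within 0.35 rad. On it a row of three round white keys in black round housings, 65 mm apart along its y, told apart by cap diameter; which key has which place varies.
- key_large (a joint): Travel of the largest key (cap 38 mm across), 0 up, 0.006 m fully down; springs back; starts to move at 1.5 N, fully down at 5 N. It counts as pressed beyond 0.004 m while the other two are up.
- key_medium (a joint): The same for the middle-sized key (cap 26 mm across).
- key_small (a joint): The same for the smallest key (cap 16 mm across).
- key_large_top (a point): Centre of the top of the largest key, 46 mm above the table when up; moves with the key. The housing's top is 10 mm lower.
- key_medium_top (a point): The same for the middle-sized key.
- key_small_top (a point): The same for the smallest key.
- the_stapler: Loose desk stapler, 34 x 148 x 52 mm high; bystander. Origin at the centre of its underside.
- marker: Loose marker pen, 135 mm long (y), 16 mm thick; bystander. It lies across the closed part of the box's top, about 120 mm from the box's origin towards -x. Origin at the centre of its underside.
- candle: Loose candle in a glass jar, 76 mm across, 90 mm high, behind the console; bystander. Origin at the centre of its underside.

How it is judged:
On the way, in this order (a step that is already met when the one before it is completed fails the run):
1. the largest key pressed down, the others up (value of joint key_large above 0.004 m and value of joint each of key_medium, key_small below 0.002 m), for 0.05 s.
2. then the middle-sized key pressed down, the others up (value of joint key_medium above 0.004 m and value of joint each of key_large, key_small below 0.002 m), for 0.05 s.
3. then the smallest key pressed down, the others up (value of joint key_small above 0.004 m and value of joint each of key_large, key_medium below 0.002 m), for 0.05 s.
4. the rule tilted in the gripper, its front end above the box's top while its tail is still below it (height (world z) of rule_front above 0.065 m and height (world z) of rule_tail below 0.055 m and contact force between the fingers and folding_rule above 0.5 N), for 0.05 s.
At the end, for the whole second after the job is handed in: The fingers hold the rule (contact over 0.5 N), both its ends are more than 147 mm above the table (90 mm above the box's top), it moves slower than 30 mm/s and touches neither box nor console; stapler, marker and candle jar are within 30 mm of where they were (height (world z) of each of rule_front, rule_tail above 0.147 m and contact force between the fingers and folding_rule above 0.5 N and contact force between folding_rule and deposit_box below 0.1 N and contact force between folding_rule and alarm_console below 0.1 N and linear speed of folding_rule below 0.03 m/s and distance of each of the_stapler, marker, candle from where it was at the start of the episode below 0.03 m); the arm keeps its last pose, push and grip.
It fails at once if two keys pressed at once (value of joint each of key_large, key_medium above 0.004 m or value of joint each of key_large, key_small above 0.004 m or value of joint each of key_medium, key_small above 0.004 m).
It fails at once if the stapler pushed away (distance of the_stapler from where it was at the start of the episode above 0.03 m).
It fails at once if the marker pen pushed away (distance of marker from where it was at the start of the episode above 0.03 m).
It fails at once if the candle jar pushed away (distance of candle from where it was at the start of the episode above 0.03 m).
It also fails if it takes over 64 s, if anything falls off the work surface, if the arm or the gripper's body presses on something with over 40 N, if the wrist force passes 120 N, or if a joint passes its speed limit or range.

## Working session

There is one attempt and no reset: what is moved stays moved. The work goes in short steps, Python scripts to look and compute and a tool call to move; the robot and the scene stay as the last step left them, time stands still between calls to the robot, and variables do not carry over. Pictures are saved under pics/ and viewed, at most 10 in all, crops included, and the job is handed in when it is done.

Besides the shell and the picture viewer there is one more tool, called after ">>>" as name(argument=value, ...) on one line, values as JSON. step_arm: Moves the arm, as the interface text tells. Its arguments: {"type":"object","properties":{"moves":{"type":"array","items":{"type":"array","items":{"type":"number"}}},"grip_force":{"type":"number"}},"required":["moves"]}

```bash
ls; mkdir -p pics; python3 - <<'E'
from bench import r
import cv2,numpy as np
o=r.get_obs(); print({k:np.round(v,3).tolist() for k,v in o.items()})
for n in("scene","side","wrist"):
    f=r.grab_frame(n); cv2.imwrite(f"pics/{n}0.png",f["image"][:,:,::-1])
    np.savez(f"{n}0.npz",**f)
    R=cv2.Rodrigues(np.array(f["rvec"]))[0]; print(n,-R.T@np.array(f["tvec"]).ravel(), R[2])
E
```

```text
pics
{'clock': 0.0, 'joints': [-0.108, 0.478, 0.022, 1.556, -0.012, 1.109, -0.083], 'qvel': [0.002, -0.001, -0.0, -0.001, -0.001, -0.0, 0.0], 'tau': [-0.001, -59.644, 1.608, -28.119, 0.012, 0.009, 0.0], 'tcp_pos': [0.674, -0.0, 0.204], 'orientation': [-2.221, -2.221, 0.002], 'contact_force': [0.174, 0.144, -0.103], 'moment': [0.019, 0.014, -0.047], 'gripper_force': 0.0, 'grip_width': 0.086}
scene [-0.34544346 -0.80249312  1.0366588 ] [ 0.59935314  0.49979283 -0.62528629]
side [ 0.17768569 -0.86898922  0.69047962] [ 0.33432593  0.75068148 -0.56982759]
wrist [0.67376377 0.07702355 0.37257548] [-0.00208168 -0.30131988 -0.95352084]
```

View pics/scene0.png

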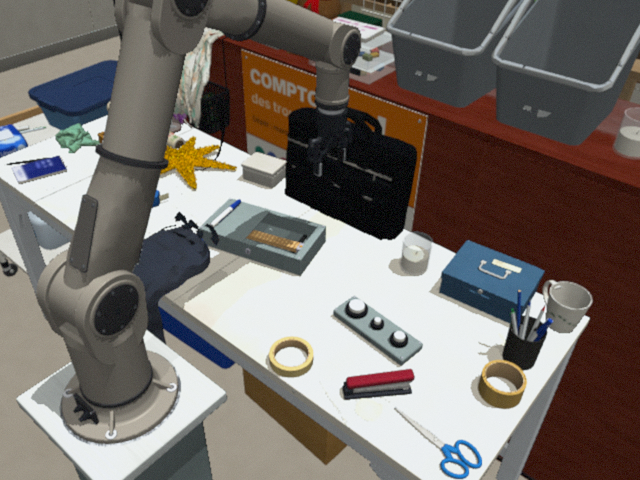

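View pics/side0.png

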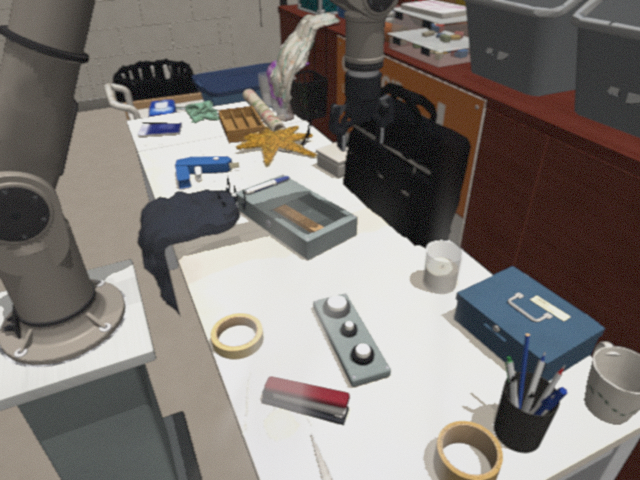

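The scene view shows the console keys at about (357,307), (377,322) and (399,338), and the box with the rule showing in its hatch near (280,240). The side view has the keys at (337,303), (348,327) and (361,351), and the box around (298,215).

```bash
cat > h.py <<'E'
import numpy as np,cv2
def cast(f,px,z):
    R=cv2.Rodrigues(np.array(f["rvec"]))[0]; t=np.array(f["tvec"]).ravel()
    p=cv2.undistortPoints(np.array(px,float).reshape(-1,1,2),np.array(f["mtx"]),None).reshape(-1,2)
    d=np.c_[p,np.ones(len(p))]@R; c=-R.T@t
    return c+d*((z-c[2])/d[:,2])[:,None]
def proj(f,P): return cv2.projectPoints(np.array(P,float).reshape(-1,3),np.array(f["rvec"]),np.array(f["tvec"]),np.array(f["mtx"]),None)[0].reshape(-1,2)
def world(f):
    h,w=f["depth"].shape; v,u=np.mgrid[:h,:w]
    p=cv2.undistortPoints(np.stack([u,v],-1).reshape(-1,1,2).astype(float),np.array(f["mtx"]),None).reshape(-1,2)
    c=np.c_[p,np.ones(len(p))]*f["depth"].reshape(-1,1)
    R=cv2.Rodrigues(np.array(f["rvec"]))[0]
    return ((c-np.array(f["tvec"]).ravel())@R).reshape(h,w,3)
E
python3 - <<'E'
from h import *
roi={"scene":(325,290,425,365),"side":(305,285,395,390)}
for n in roi:
    f=np.load(n+"0.npz"); x0,y0,x1,y1=roi[n]; im=f["image"]; W=world(f)
    m=((im.min(2)>185)&(W[...,2]>.036)&(W[...,2]<.056)).astype(np.uint8); q=np.zeros_like(m); q[y0:y1,x0:x1]=m[y0:y1,x0:x1]
    k,l,s,c=cv2.connectedComponentsWithStats(q)
    for i in range(1,k):
        if s[i,4]>15:
            P=cast(f,np.argwhere(l==i)[:,::-1],.046)
            print(n,c[i].round(1),s[i].tolist(),cast(f,c[i],.046).round(4),np.ptp(P,0).round(3),"depth mean",W[l==i].mean(0).round(3))
    # black housings / console rect
    g=((im.max(2)<210)&(W[...,2]>.015)&(W[...,2]<.033)).astype(np.uint8); q=np.zeros_like(m); q[y0:y1,x0:x1]=g[y0:y1,x0:x1]
    P=W[q>0][:,:2].astype(np.float32); print(n,"console",len(P),cv2.minAreaRect(P))
    # box top
    g=(W[...,2]>.05)&(W[...,2]<.064)&(im.max(2)<190)&(abs(W[...,1]-.0)<.35)&(W[...,0]>.35)&(W[...,0]<.9)
    k,l,s,c=cv2.connectedComponentsWithStats(g.astype(np.uint8)); 
    i=1+np.argmax(s[1:,4]); P=W[l==i][:,:2].astype(np.float32); print(n,"box",s[i],c[i],cv2.minAreaRect(P),cv2.boxPoints(cv2.minAreaRect(P)))
E
python3 -c "
import cv2
a=cv2.imread('pics/scene0.png');b=cv2.imread('pics/side0.png')
c=cv2.resize(a[190:380,190:430],(800,633))[:600];import numpy as np
cv2.imwrite('pics/c1.png',np.hstack([cv2.resize(a[190:290,190:340],(400,267)),cv2.resize(a[290:365,325:425],(400,267))]))"
```

```text
scene [356.5 304.4] [349, 299, 16, 12, 146] [[ 0.4968 -0.2365  0.046 ]] [0.037 0.038 0.   ] depth mean [ 0.497 -0.236  0.046]
scene [377.4 318.9] [375, 317, 6, 5, 27] [[ 0.4908 -0.3011  0.046 ]] [0.015 0.014 0.   ] depth mean [ 0.492 -0.3    0.045]
scene [399.1 334.7] [394, 331, 11, 9, 75] [[ 0.4831 -0.3658  0.046 ]] [0.024 0.024 0.   ] depth mean [ 0.483 -0.366  0.046]
scene console 1731 ((0.4903775453567505, -0.3002173900604248), (0.21629811823368073, 0.08183556795120239), 84.09400939941406)
scene box [ 190  199  136   63 2346] [253.92924126 227.37723785] ((0.5456007122993469, 0.1485130935907364), (0.17462414503097534, 0.34974464774131775), 16.02300453186035) [[ 0.4134118   0.29249164]
 [ 0.5099495  -0.04366578]
 [ 0.6777896   0.00453454]
 [ 0.5812519   0.34069195]]
side [336.4 301.6] [328, 295, 18, 14, 195] [[ 0.4978 -0.2371  0.046 ]] [0.036 0.038 0.   ] depth mean [ 0.498 -0.237  0.046]
side [348.7 323.7] [345, 321, 8, 6, 36] [[ 0.4915 -0.3009  0.046 ]] [0.012 0.015 0.   ] depth mean [ 0.491 -0.301  0.046]
side [362.7 348.8] [356, 344, 14, 11, 119] [[ 0.4848 -0.3659  0.046 ]] [0.023 0.025 0.   ] depth mean [ 0.485 -0.366  0.046]
side console 2578 ((0.4903884530067444, -0.3001631200313568), (0.21846625208854675, 0.07523621618747711), 84.00249481201172)
side box [ 233  178  124   66 2209] [290.88365776 206.6084201 ] ((0.5464615225791931, 0.14780877530574799), (0.1744336634874344, 0.3505271077156067), 16.23854637145996) [[ 0.41371396  0.29169127]
 [ 0.51173437 -0.04485184]
 [ 0.6792091   0.00392628]
 [ 0.5811887   0.3404694 ]]
```

View pics/wrist0.png

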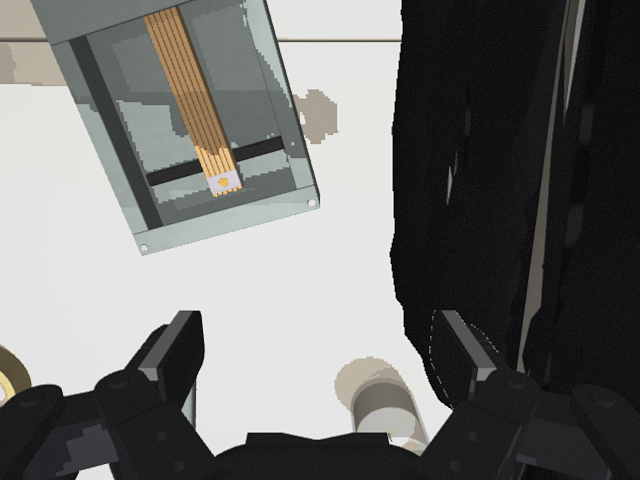

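View pics/c1.png

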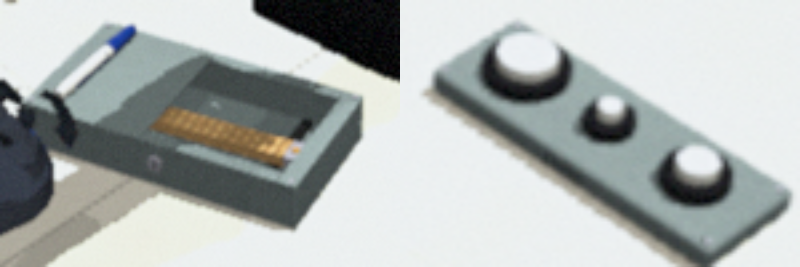

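The wrist view shows the hatch end of the box with corners at (320,207) and (143,254), and the rule's steel front end cap at about (227,185). The crop confirms the key order along the console from the box: large, small, medium.

```bash
cat > rule.py <<'E'
from h import *
def rule(f,z=.028,lim=(0.3,0.9)):
    im=f["image"].astype(int); hsv=cv2.cvtColor(f["image"],cv2.COLOR_RGB2HSV); W=world(f)
    m=(hsv[...,0]>5)&(hsv[...,0]<25)&(hsv[...,1]>90)&(W[...,2]<.04)&(W[...,2]>.01)&(W[...,0]>.45)&(W[...,0]<.68)&(W[...,1]>-.05)&(W[...,1]<.25)
    k,l,s,c=cv2.connectedComponentsWithStats(m.astype(np.uint8)); i=1+np.argmax(s[1:,4])
    P=cast(f,np.argwhere(l==i)[:,::-1],z)[:,:2].astype(np.float32)
    return s[i],cv2.minAreaRect(P),cv2.boxPoints(cv2.minAreaRect(P)),W[l==i].mean(0)
E
python3 - <<'E'
from rule import *
f=np.load("wrist0.npz")
print("corners",cast(f,[[320,207],[143,254],[263,0],[51,44]],.057).round(4)[:,:2])
print("capend corners",cast(f,[[240,187],[215,195],[234,170],[209,178]],.028).round(4)[:,:2])
for n in("wrist","scene","side"): print(n,rule(np.load(n+"0.npz")))
f=np.load("scene0.npz");W=world(f);print("candle",W[262,414],W[240,416],W[238,408],"stapler",W[380,375])
E
```

```text
corners [[ 0.6758  0.0057]
 [ 0.524  -0.0353]
 [ 0.6352  0.1558]
 [ 0.4788  0.1278]]
capend corners [[0.605  0.0173]
 [0.5822 0.0102]
 [0.6006 0.0323]
 [0.5781 0.0254]]
wrist (array([ 143,    6,   94,  172, 6005], dtype=int32), ((0.5702281594276428, 0.09310375154018402), (0.029915165156126022, 0.13147768378257751), 17.093429565429688), array([[0.53660864, 0.15154219],
       [0.575254  , 0.02587232],
       [0.6038477 , 0.03466532],
       [0.5652023 , 0.16033518]], dtype=float32), array([0.56874518, 0.09676238, 0.02675485]))
scene (array([247, 231,  53,  21, 474], dtype=int32), ((0.558642566204071, 0.09068948775529861), (0.04331241920590401, 0.14349035918712616), 18.088088989257812), array([[0.5157812 , 0.15216525],
       [0.560332  , 0.01576614],
       [0.6015039 , 0.02921373],
       [0.55695313, 0.16561283]], dtype=float32), array([0.56186003, 0.09293159, 0.025529  ]))
side (array([294, 214,  28,  18, 178], dtype=int32), ((0.5692307353019714, 0.07904444634914398), (0.032766737043857574, 0.08763521909713745), 16.424684524536133), array([[0.54112625, 0.11644149],
       [0.5659056 , 0.03238246],
       [0.5973352 , 0.0416474 ],
       [0.5725559 , 0.12570643]], dtype=float32), array([0.57300767, 0.07185425, 0.028001  ]))
candle [ 0.71519959 -0.25428687  0.04663986] [ 0.78168488 -0.21571456  0.05833353] [ 0.76239222 -0.20190835  0.06920635] stapler [ 0.34465861 -0.39979134  0.04787311]
```

>>> step_arm(moves=[[-237,-177,0,0,0,0,0],[-237,-177,0,0,0,0,0],[-237,-177,0,0,0,0,0],[-237,-177,0,0,0,0,0],[-237,-177,0,0,0,0,0],[-237,-177,0,0,0,0,0],[-237,-177,50,0,0,0,0],[-237,-177,100,0,0,0,0]], grip_force=40)

```text
clock: 0.95
tcp_pos: [0.4983, -0.2395, 0.1058]
orientation: [2.222, 2.214, 0.003]
contact_force: [1.0, 1.5, -2.2]
grip_width: -0.0001
gripper_force: 0.0
```

>>> step_arm(moves=[[0,0,40,0,0,0,0],[0,0,55,0,0,0,0],[0,0,60,0,0,0,0],[0,0,64,0,0,0,0],[0,0,65,0,0,0,0],[0,0,65,0,0,0,0],[0,0,65,0,0,0,0]])

```text
clock: 1.65
tcp_pos: [0.4987, -0.2372, 0.0412]
orientation: [2.22, 2.22, 0.001]
contact_force: [0.1, 0.5, 0.1]
grip_width: -0.0005
gripper_force: 0.0
```

>>> step_arm(moves=[[0,0,1,0,0,0,0],[0,0,2,0,0,0,0],[0,0,2,0,0,0,0],[0,0,2,0,0,0,0]])

```text
clock: 2.05
tcp_pos: [0.498, -0.237, 0.0382]
orientation: [-2.221, -2.221, -0.0]
contact_force: [0.4, 0.0, 0.4]
grip_width: 0.0001
gripper_force: 0.0
```

```bash
python3 - <<'E'
from bench import r
import cv2,numpy as np
for i in range(3):
    o=r.get_obs(); print(o["contact_force"].round(2) if hasattr(o["contact_force"],"round") else o["contact_force"],o["tcp_pos"])
a=r.grab_frame("side")["image"][230:400,270:430,::-1];b=r.grab_frame("scene")["image"][230:400,300:460,::-1]
cv2.imwrite("pics/p1.png",cv2.resize(np.hstack([a,b]),(800,425)))
E
```

```text
[0.36 0.   0.42] [ 0.49798813 -0.23697074  0.03822104]
[0.36 0.   0.42] [ 0.49798813 -0.23697074  0.03822104]
[0.36 0.   0.42] [ 0.49798813 -0.23697074  0.03822104]
```

View pics/p1.png

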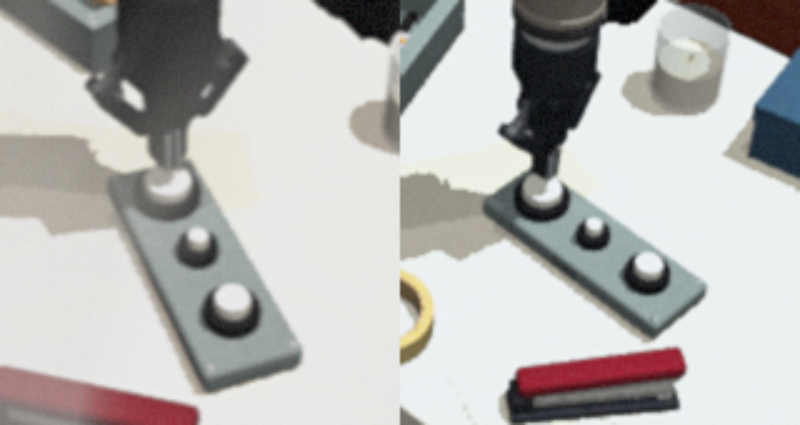

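The shut fingertips are over the large key (side crop about (168,165)), with the cap apparently still up and no force reading. I'll go down slowly until there is force.

>>> step_arm(moves=[[0,0,1,0,0,0,0],[0,0,2,0,0,0,0],[0,0,3,0,0,0,0],[0,0,3,0,0,0,0],[0,0,3,0,0,0,0]])

```text
clock: 2.65
tcp_pos: [0.498, -0.237, 0.0351]
orientation: [-2.221, -2.221, 0.0]
contact_force: [-0.2, -0.6, -0.9]
grip_width: -0.0002
gripper_force: 0.0
```

>>> step_arm(moves=[[0,0,1,0,0,0,0],[0,0,2,0,0,0,0],[0,0,3,0,0,0,0],[0,0,3,0,0,0,0],[0,0,3,0,0,0,0]])

```text
clock: 3.15
tcp_pos: [0.498, -0.237, 0.0322]
orientation: [-2.221, -2.221, 0.0]
contact_force: [-0.2, -0.1, 0.4]
grip_width: -0.0003
gripper_force: 0.0
```

```bash
python3 - <<'E'
from bench import r
from h import *
for n,b in(("side",(300,270,400,390)),("scene",(325,280,425,365))):
    f=r.grab_frame(n); x0,y0,x1,y1=b
    W=world(f); im=f["image"]
    m=((im.min(2)>165)&(W[...,2]>.03)&(W[...,2]<.06)).astype(np.uint8); q=np.zeros_like(m); q[y0:y1,x0:x1]=m[y0:y1,x0:x1]
    k,l,s,c=cv2.connectedComponentsWithStats(q)
    for i in range(1,k):
        if s[i,4]>10: print(n,s[i],W[l==i].mean(0).round(4),np.median(W[l==i][:,2]).round(4))
    cv2.imwrite(f"pics/z_{n}.png",im[y0:y1,x0:x1,::-1])
    # finger: darkest low points near the key
    d=(im.max(2)<110)&(abs(W[...,0]-.498)<.03)&(abs(W[...,1]+.237)<.03)&(W[...,2]>.03)
    print(n,"finger z pct",np.percentile(W[d][:,2],[0,1,5,20]).round(4), d.sum())
E
```

```text
side [330 298  17  11 106] [ 0.4998 -0.245   0.0455] 0.0459
side [345 321   8   7  42] [ 0.4914 -0.3013  0.0455] 0.046
side [356 344  14  11 130] [ 0.4845 -0.366   0.0459] 0.0463
side finger z pct [0.03   0.0322 0.0356 0.1075] 1493
scene [354 302  11   9  56] [ 0.4974 -0.2468  0.0452] 0.0458
scene [375 317   6   6  29] [ 0.4913 -0.3009  0.0449] 0.0451
scene [394 331  11   9  81] [ 0.4834 -0.3659  0.0454] 0.0456
scene finger z pct [0.0302 0.0314 0.0339 0.0745] 893
```

```bash
python3 - <<'E'
from bench import r
import cv2,numpy as np
a=r.grab_frame("side")["image"][260:330,300:380,::-1];b=r.grab_frame("scene")["image"][260:330,320:400,::-1]
cv2.imwrite("pics/p2.png",cv2.resize(np.hstack([a,b]),(800,350),interpolation=cv2.INTER_NEAREST))
E
```

```text
(no output)
```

View pics/p2.png

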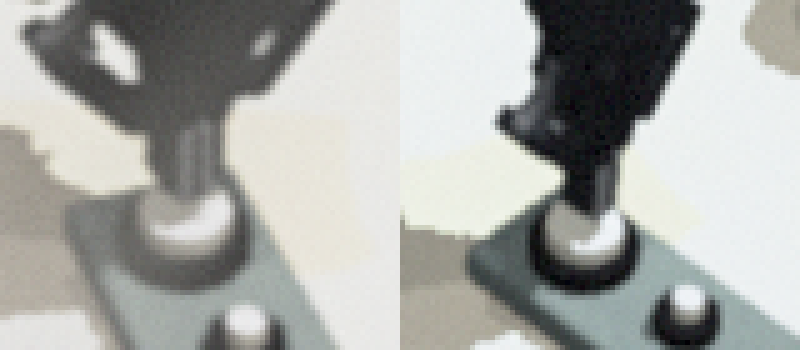

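The fingertip ends at about (339,299) in the side view and (360,302) in the scene view, over the cap of the large key but not pushing it. I'll triangulate the tip against the reported TCP.

```bash
python3 - <<'E'
from h import *
from bench import r
print(r.tcp_to_grasp, r.get_obs()["tcp_pos"])
F={n:np.load(n+"0.npz") for n in("side","scene")}
def P(f): return f["mtx"]@np.c_[cv2.Rodrigues(f["rvec"])[0],f["tvec"].ravel()]
X=cv2.triangulatePoints(P(F["side"]),P(F["scene"]),np.array([[339.],[299.]]),np.array([[360.4],[302.]]))
print("tri",(X[:3]/X[3]).ravel())
for n in F:
    for z in(.032,.046,.055): print(n,z,proj(F[n],[.498,-.237,z]).round(1))
    f=r.grab_frame(n);W=world(f)
    p=proj(F[n],[.498,-.237,.046])[0].astype(int)
    for v in range(p[1]-14,p[1]+6,2): print(v,[tuple((W[v,u]*1000).astype(int)) for u in range(p[0]-4,p[0]+9,4)])
E
```

```text
0.0187 [ 0.49804622 -0.23700141  0.03224006]
tri [ 0.49905315 -0.24538772  0.05837686]
side 0.032 [[336.4 306.9]]
side 0.046 [[336.4 301.6]]
side 0.055 [[336.5 298.1]]
287 [(np.int64(484), np.int64(-245), np.int64(94)), (np.int64(490), np.int64(-249), np.int64(95)), (np.int64(499), np.int64(-248), np.int64(91)), (np.int64(509), np.int64(-246), np.int64(86))]
289 [(np.int64(484), np.int64(-244), np.int64(89)), (np.int64(491), np.int64(-247), np.int64(89)), (np.int64(498), np.int64(-249), np.int64(87)), (np.int64(509), np.int64(-246), np.int64(81))]
291 [(np.int64(485), np.int64(-243), np.int64(83)), (np.int64(491), np.int64(-247), np.int64(84)), (np.int64(500), np.int64(-247), np.int64(80)), (np.int64(549), np.int64(-171), np.int64(2))]
293 [(np.int64(485), np.int64(-243), np.int64(78)), (np.int64(490), np.int64(-250), np.int64(81)), (np.int64(499), np.int64(-248), np.int64(76)), (np.int64(535), np.int64(-197), np.int64(23))]
295 [(np.int64(485), np.int64(-242), np.int64(72)), (np.int64(491), np.int64(-248), np.int64(74)), (np.int64(499), np.int64(-248), np.int64(71)), (np.int64(532),
[... 2318 characters left out ...]
64(-242), np.int64(65)), (np.int64(493), np.int64(-247), np.int64(63)), (np.int64(524), np.int64(-238), np.int64(34))]
304 [(np.int64(493), np.int64(-226), np.int64(43)), (np.int64(498), np.int64(-234), np.int64(44)), (np.int64(504), np.int64(-240), np.int64(44)), (np.int64(517), np.int64(-244), np.int64(37))]
306 [(np.int64(484), np.int64(-232), np.int64(47)), (np.int64(487), np.int64(-241), np.int64(50)), (np.int64(500), np.int64(-244), np.int64(42)), (np.int64(510), np.int64(-249), np.int64(38))]
308 [(np.int64(483), np.int64(-233), np.int64(41)), (np.int64(486), np.int64(-243), np.int64(46)), (np.int64(494), np.int64(-248), np.int64(43)), (np.int64(-345), np.int64(-802), np.int64(1036))]
```

The tip really is about 27 mm higher than the TCP reading says (sideways it agrees). I'll go down by force from here.

>>> step_arm(moves=[[0,0,4,0,0,0,0],[0,0,8,0,0,0,0],[0,0,10,0,0,0,0],[0,0,10,0,0,0,0]])

```text
clock: 3.85
tcp_pos: [0.4976, -0.2368, 0.0217]
orientation: [-2.221, -2.221, 0.001]
contact_force: [0.1, -0.4, -0.5]
grip_width: -0.0003
gripper_force: 0.0
```

>>> step_arm(moves=[[0,0,1,0,0,0,0],[0,0,2,0,0,0,0],[0,0,3,0,0,0,0],[0,0,3,0,0,0,0]])

```text
clock: 4.25
tcp_pos: [0.4981, -0.237, 0.0193]
orientation: [2.221, 2.221, 0.0]
contact_force: [0.3, 0.8, 2.4]
grip_width: -0.0001
gripper_force: 0.9
```

>>> step_arm(moves=[[0,0,1,0,0,0,0],[0,0,2,0,0,0,0],[0,0,3,0,0,0,0],[0,0,3,0,0,0,0]])

```text
clock: 4.65
tcp_pos: [0.4981, -0.237, 0.0162]
orientation: [2.221, 2.221, 0.0]
contact_force: [-0.8, 0.5, 4.2]
grip_width: -0.0001
gripper_force: 1.8
```

>>> step_arm(moves=[[0,0,1,0,0,0,0],[0,0,2,0,0,0,0],[0,0,2.5,0,0,0,0],[0,0,2.5,0,0,0,0]])

```text
clock: 5.05
tcp_pos: [0.4981, -0.237, 0.014]
orientation: [2.221, 2.221, 0.0]
contact_force: [-1.3, 0.2, 8.1]
grip_width: -0.0001
gripper_force: 3.5
```

>>> step_arm(moves=[[0,0,-40,0,0,0,0],[0,0,-40,0,0,0,0],[-45,-5,-40,0,0,0,0],[-90,-10,-40,0,0,0,0],[-129,-14,-40,0,0,0,0],[-129,-14,-40,0,0,0,0],[-129,-14,-20,0,0,0,0],[-129,-14,-10,0,0,0,0]])

```text
clock: 5.85
tcp_pos: [0.4832, -0.3653, 0.022]
orientation: [-2.22, -2.22, 0.0]
contact_force: [-0.6, 1.3, 0.7]
grip_width: 0.0
gripper_force: 0.0
```

>>> step_arm(moves=[[0,0,4,0,0,0,0],[0,0,7,0,0,0,0],[0,0,9,0,0,0,0],[0,0,10,0,0,0,0],[0,0,10,0,0,0,0],[0,0,10,0,0,0,0]])

```text
clock: 6.45
tcp_pos: [0.4842, -0.3657, 0.0142]
orientation: [2.221, 2.222, 0.001]
contact_force: [-1.9, 2.4, 4.4]
grip_width: -0.0
gripper_force: 2.3
```

>>> step_arm(moves=[[0,0,1,0,0,0,0],[0,0,1.5,0,0,0,0],[0,0,1.5,0,0,0,0],[0,0,1.5,0,0,0,0]])

```text
clock: 6.85
tcp_pos: [0.4843, -0.3658, 0.0138]
orientation: [2.221, 2.221, 0.001]
contact_force: [-6.0, 5.1, 16.4]
grip_width: -0.0002
gripper_force: 7.9
```

>>> step_arm(moves=[[0,0,-40,0,0,0,0],[0,0,-40,0,0,0,0],[40,4,-40,0,0,0,0],[65,7,-40,0,0,0,0],[65,7,-40,0,0,0,0],[65,7,-40,0,0,0,0],[65,7,-20,0,0,0,0],[65,7,-12,0,0,0,0]])

```text
clock: 7.65
tcp_pos: [0.4903, -0.3023, 0.0232]
orientation: [-2.223, -2.22, 0.001]
contact_force: [-0.1, 0.3, -0.8]
grip_width: 0.0002
gripper_force: 0.0
```

>>> step_arm(moves=[[0,0,4,0,0,0,0],[0,0,7,0,0,0,0],[0,0,9,0,0,0,0],[0,0,10.5,0,0,0,0],[0,0,10.5,0,0,0,0],[0,0,10.5,0,0,0,0]])

```text
clock: 8.25
tcp_pos: [0.4908, -0.3018, 0.0142]
orientation: [2.222, 2.22, -0.001]
contact_force: [-4.3, -1.0, 4.5]
grip_width: 0.0004
gripper_force: 2.3
```

>>> step_arm(moves=[[0,0,1,0,0,0,0],[0,0,1.5,0,0,0,0],[0,0,1.5,0,0,0,0],[0,0,1.5,0,0,0,0]])

```text
clock: 8.65
tcp_pos: [0.491, -0.3018, 0.0138]
orientation: [2.222, 2.22, -0.0]
contact_force: [-6.9, 0.8, 15.6]
grip_width: 0.0004
gripper_force: 8.1
```

Keys done. Now up and over to the rule, 45 mm forward of its centre, turned to its yaw (about 0.30 rad).

>>> step_arm(moves=[[0,0,-50,0,0,0,0],[0,0,-100,0,0,0,20],[0,0,-130,0,0,0,55],[50,10,-130,0,0,-0.05,55],[100,20,-130,0,0,-0.1,55],[148,30,-130,0,0,-0.15,55],[195,40,-130,0,0,-0.2,55],[240,50,-130,0,0,-0.25,55]])

```text
clock: 9.45
tcp_pos: [0.5418, -0.0578, 0.1426]
orientation: [1.923, 2.484, 0.003]
contact_force: [0.6, -0.1, 0.1]
grip_width: 0.0548
gripper_force: 0.0
```

>>> step_arm(moves=[[40,0,0,0,0,-0.05,55],[80,0,0,0,0,-0.05,55],[110,0,0,0,0,-0.05,55],[110,0,0,0,0,-0.05,55],[110,0,0,0,0,-0.05,55]])

```text
clock: 9.95
tcp_pos: [0.514, 0.0467, 0.1424]
orientation: [1.861, 2.53, 0.002]
contact_force: [0.8, -0.5, 0.0]
grip_width: 0.0548
gripper_force: 0.0
```

```bash
cat > st.py <<'E'
from bench import r
from h import *
o=r.get_obs(); R=cv2.Rodrigues(np.array(o["orientation"]))[0]
print(o["clock"],o["tcp_pos"],R.round(3).tolist(),o["grip_width"])
E
python3 - <<'E'
from st import *
from rule import rule
f=r.grab_frame("wrist"); cv2.imwrite("pics/w2.png",f["image"][:,:,::-1])
s,rc,bp,m=rule(f); print(s,rc,bp,m)
f=r.grab_frame("wrist"); np.savez("w2.npz",**f)
d=np.array([.5706,.0903,0])-o["tcp_pos"]; print("tool shift",(R.T@d*1000).round(1))
E
```

```text
9.95 [0.51403386 0.0466995  0.14239117] [[-0.298, 0.955, 0.001], [0.955, 0.298, 0.001], [0.0, 0.001, -1.0]] 0.05477738871090245
[ 382  103   52  170 6586] ((0.5683472752571106, 0.08854152262210846), (0.030262453481554985, 0.12428819388151169), 17.20957374572754) [[0.5355071  0.14342651]
 [0.57227993 0.02470284]
 [0.60118747 0.03365654]
 [0.5644146  0.1523802 ]] [0.56753005 0.09202811 0.02704957]
tool shift [ 24.7  66.8 142.5]
```

View pics/w2.png

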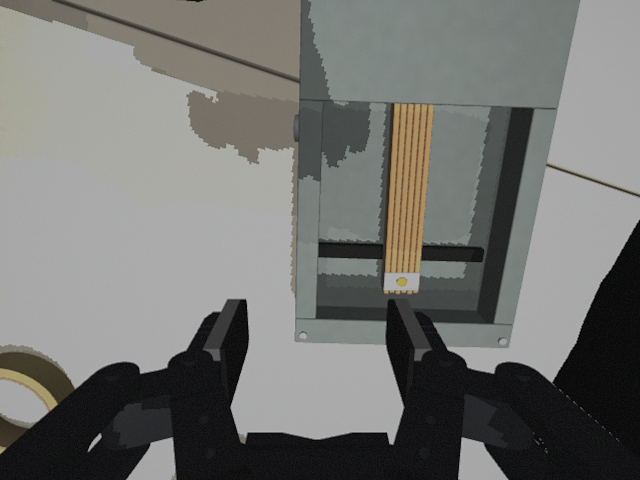

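The rule runs straight down the hatch, from (413,103) at the plate edge to its cap end at (402,292), and is parallel to the tool. I need to go right about 65 mm and 25 mm forward in tool axes, and then down.

>>> step_arm(moves=[[15,40,0,0,0,0,55],[25,65.5,0,0,0,0,55],[25,65.5,0,0,0,0,55],[25,65.5,40,0,0,0,55],[25,65.5,80,0,0,0,55],[25,65.5,110,0,0,0,55],[25,65.5,110,0,0,0,55],[25,65.5,110,0,0,0,55]])

```text
clock: 10.85
tcp_pos: [0.569, 0.0875, 0.0325]
orientation: [-1.867, -2.527, 0.001]
contact_force: [0.5, 0.5, 0.5]
grip_width: 0.0548
gripper_force: 0.0
```

```bash
python3 - <<'E'
from st import *
from rule import rule
f=r.grab_frame("wrist"); cv2.imwrite("pics/w3.png",f["image"][:,:,::-1]); W=world(f)
L=(W-o["tcp_pos"])@R*1000  # tool frame mm
im=f["image"]
for lo,hi in((-60,-8),(8,60)):
    m=(im.max(2)<120)&(L[...,1]>lo)&(L[...,1]<hi)&(abs(L[...,0])<25)&(L[...,2]>-80)&(L[...,2]<-15)
    print("finger",m.sum(),np.percentile(L[m],[1,50,97,99.5],axis=0).round(1).tolist())
s,rc,bp,m=rule(f); P=np.c_[bp,np.full(4,.028)]; print(((P-o["tcp_pos"])@R*1000).round(1), W.shape)
E
```

```text
10.85 [0.56899701 0.08753853 0.03247223] [[-0.294, 0.956, -0.001], [0.956, 0.294, -0.001], [-0.0, -0.001, -1.0]] 0.05476654903080127
finger 4955 [[-9.7, -56.2, -79.8], [8.7, -32.3, -63.1], [13.8, -28.4, -35.0], [14.4, -28.3, -30.8]]
finger 4989 [[-9.4, 26.2, -79.9], [8.7, 30.3, -63.2], [13.8, 50.4, -35.2], [14.4, 56.7, -31.4]]
[[ 59.6 -12.6   4.5]
 [-60.4 -12.7   4.5]
 [-60.4  14.9   4.5]
 [ 59.6  15.    4.4]] (480, 640, 3)
```

View pics/w3.png

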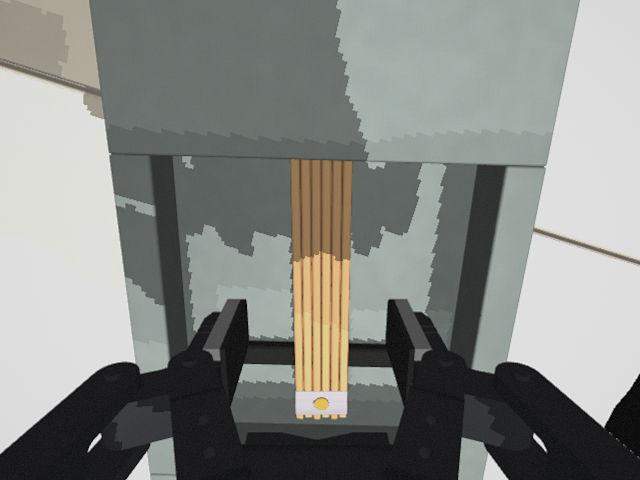

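The rule is centred between the fingers (axis at column about 321, cap at (321,404)). The tips sit about 32 mm short of the reported TCP at this opening, so I go down 50 mm and close.

>>> step_arm(moves=[[0,1,20,0,0,0,55],[0,1,36,0,0,0,55],[0,1,45,0,0,0,55],[0,1,50,0,0,0,55],[0,1,50,0,0,0,55],[0,1,50,0,0,0,55]])

```text
clock: 11.5
tcp_pos: [0.5706, 0.0892, -0.0169]
orientation: [1.864, 2.528, 0.002]
contact_force: [0.8, 0.1, 0.1]
grip_width: 0.0551
gripper_force: 0.0
```

>>> step_arm(moves=[[0,0,0,0,0,0,35],[0,0,0,0,0,0,20],[0,0,0,0,0,0,20],[0,0,0,0,0,0,20],[0,0,0,0,0,0,20],[0,0,0,0,0,0,20]], grip_force=60)

```text
clock: 12.1
tcp_pos: [0.5706, 0.0893, -0.017]
orientation: [1.864, 2.528, 0.001]
contact_force: [-0.4, -0.7, 6.2]
grip_width: 0.0267
gripper_force: 59.6
```

>>> step_arm(moves=[[-1,0,-9,0,-0.055,0,20],[-2.5,0,-17.5,0,-0.11,0,20],[-3,0,-26,0,-0.165,0,20],[-3,0,-34,0,-0.22,0,20],[-3,0,-34,0,-0.22,0,20],[-3,0,-34,0,-0.22,0,20],[-3,0,-34,0,-0.22,0,20]])

```text
clock: 12.8
tcp_pos: [0.5707, 0.0852, 0.0159]
orientation: [1.758, 2.38, -0.194]
contact_force: [-0.4, -0.1, -1.5]
grip_width: 0.0268
gripper_force: 59.1
```

```bash
python3 - <<'E'
from st import *
a=r.grab_frame("side"); b=r.grab_frame("scene")
cv2.imwrite("pics/t1.png",np.hstack([cv2.resize(a["image"][120:270,220:370,::-1],(400,400)),cv2.resize(b["image"][150:300,190:340,::-1],(400,400))]))
for f in(a,b):
    W=world(f);im=f["image"];hsv=cv2.cvtColor(im,cv2.COLOR_RGB2HSV)
    m=(hsv[...,0]>5)&(hsv[...,0]<25)&(hsv[...,1]>90)&(W[...,2]>.01)&(W[...,2]<.2)&(abs(W[...,0]-.57)<.08)&(W[...,1]>-.05)&(W[...,1]<.2)
    L=(W[m]-o["tcp_pos"])@R*1000; print(m.sum(),np.percentile(L,[2,50,98],axis=0).round(1).tolist(),np.percentile(W[m][:,2],[2,50,98]))
E
```

```text
12.8 [0.57068063 0.08516283 0.01587267] [[-0.287, 0.956, 0.063], [0.933, 0.294, -0.208], [-0.218, -0.001, -0.976]] 0.026773404429620916
163 [[-82.3, -17.0, -47.7], [-37.6, -3.9, -44.9], [6.0, 24.3, -34.9]] [0.05682611 0.06739739 0.07622324]
315 [[-80.9, -27.8, -55.2], [-21.1, -10.9, -43.1], [62.2, 14.8, -29.8]] [0.03315216 0.06211387 0.07575823]
```

View pics/t1.png

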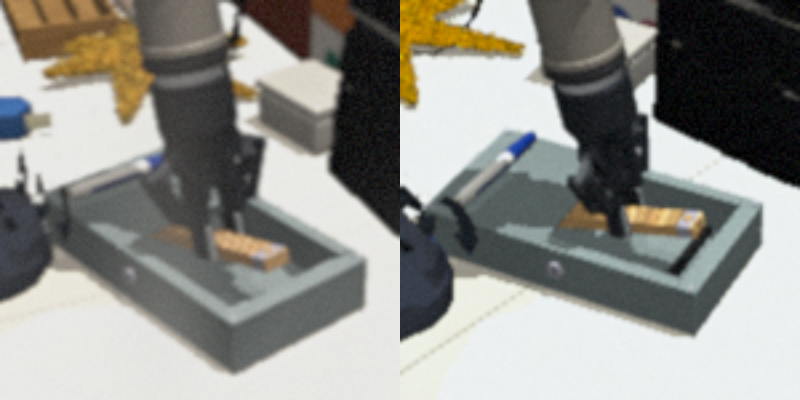

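The rule is tilted in the gripper: its front end stands above the plate (side crop (283,255), scene crop (690,222)) and the tail is still under it, with the marker in place. Now I'll draw it out along its axis, tilting slightly more on the way.

>>> step_arm(moves=[[-15,0,0,0,0,0,20],[-35,0,0,0,0,0,20],[-50,0,0,0,0,0,20],[-51,0,-4,0,-0.03,0,20],[-52,0,-7,0,-0.06,0,20],[-75,0,-8.5,0,-0.06,0,20],[-75,0,-8.5,0,-0.06,0,20]])

```text
clock: 13.6
tcp_pos: [0.5929, 0.0139, 0.042]
orientation: [1.729, 2.333, -0.244]
contact_force: [0.2, -1.5, -0.7]
grip_width: 0.0264
gripper_force: 59.1
```

>>> step_arm(moves=[[-20,0,0,0,0,0,20],[-40,0,0,0,0,0,20],[-60,0,0,0,0,0,20],[-75,0,0,0,0,0,20],[-75,0,0,0,0,0,20],[-75,0,0,0,0,0,20]])

```text
clock: 14.2
tcp_pos: [0.613, -0.0505, 0.0613]
orientation: [1.726, 2.339, -0.243]
contact_force: [1.0, 0.1, -0.6]
grip_width: 0.0268
gripper_force: 59.1
```

```bash
python3 - <<'E'
from st import *
t=np.array(o["tcp_pos"])
for n,p in(("front",(-80,0,-38)),("tail",(170,0,-38)),("up130",None)):
    print(n,(t+R@np.array(p)/1000).round(4) if p else (R.T@[0,0,130]).round(1))
c=np.array([.5596,.1322]);d=np.array([.28,-.96]); print("tail box x",((t+R@np.array((170,0,-38))/1000)[:2]-c)@d)
E
```

```text
14.2 [ 0.61296371 -0.0505081   0.06133378] [[-0.283, 0.956, 0.081], [0.919, 0.295, -0.263], [-0.276, 0.0, -0.961]] 0.02680635974004711
front [ 0.6325 -0.114   0.1199]
tail [0.5617 0.1157 0.051 ]
up130 [ -35.8    0.  -125. ]
tail box x 0.016473586787152224
```

>>> step_arm(moves=[[-8,0,-29,0,0,0,20],[-19,0,-67,0,0,0,20],[-30,0,-105,0,0,0,20],[-40,0,-140,0,0,0,20],[-47,0,-163,0,0,0,20],[-47,0,-163,0,0,0,20],[-47,0,-163,0,0,0,20],[-47,0,-163,0,0,0,20]])

```text
clock: 15.0
tcp_pos: [0.6121, -0.0501, 0.2293]
orientation: [1.724, 2.342, -0.246]
contact_force: [0.1, -0.3, -1.4]
grip_width: 0.0268
gripper_force: 59.5
```

```bash
python3 - <<'E'
from st import *
t=np.array(o["tcp_pos"])
for p in((-80,0,-38),(170,0,-38)): print((t+R@np.array(p)/1000).round(4))
a=r.grab_frame("side"); b=r.grab_frame("scene"); cv2.imwrite("pics/e1.png",np.hstack([cv2.resize(a["image"][60:320,180:480,::-1],(400,347)),cv2.resize(b["image"][100:360,160:460,::-1],(400,347))]))
for f in(a,b):
    W=world(f);hsv=cv2.cvtColor(f["image"],cv2.COLOR_RGB2HSV); L=(W-t)@R*1000
    m=(hsv[...,0]>5)&(hsv[...,0]<25)&(hsv[...,1]>80)&(abs(L[...,1])<25)&(abs(L[...,2]+38)<25)
    if m.sum(): print(m.sum(),np.percentile(L[m],[1,50,99],axis=0).round(1).tolist(),W[m][:,2].min(),W[m][:,2].max())
E
```

```text
15.0 [ 0.61206742 -0.05005555  0.22933034] [[-0.286, 0.955, 0.079], [0.918, 0.297, -0.264], [-0.276, -0.003, -0.961]] 0.026752982499478124
[ 0.6319 -0.1134  0.2879]
[0.5605 0.116  0.219 ]
543 [[-82.6, -17.9, -46.4], [29.6, -13.8, -42.3], [156.3, 11.7, -32.3]] 0.21846406316077327 0.2950440668118344
707 [[-80.6, -19.9, -47.7], [46.7, -11.6, -43.4], [148.0, 13.7, -31.0]] 0.22076469456978162 0.2944871063220139
```

View pics/e1.png

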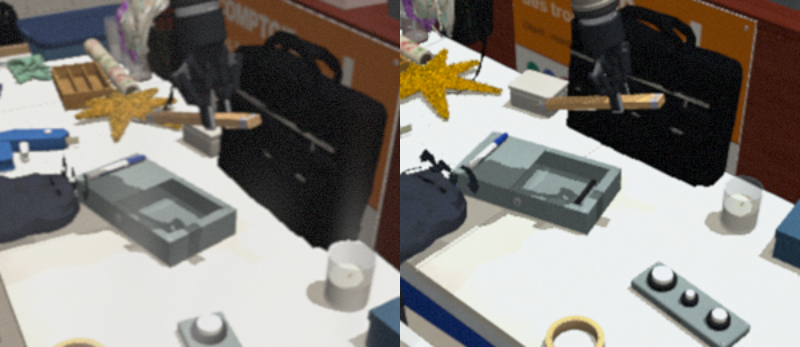

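The rule hangs in the gripper above the empty box (side crop (150,118) to (260,121)), with its lower end at about 0.22 m. The marker and candle jar are where they were.

```bash
python3 -c "
from bench import r
print(max(abs(x) for x in r.get_obs()['qvel'])); print(r.hand_in())"
```

```text
0.005601059278167776
the job is handed in; nothing more can be done
None
```

The job is handed in, but no verdict came back: the three keys were pressed in order (large, medium, small), and the rule was tilted, drawn out and held still, its lower end about 0.22 m above the table; the marker and candle jar look unmoved in the last pictures, which did not show the stapler, but the arm never went near it.

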